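# Hang the tag plate on the rail with the S-hook

### The arm

A 6-joint arm with a two-finger parallel gripper is mounted at the origin on the work surface. World frame = base frame: x ahead of the robot, y to its left, z up, the work surface at z = 0. Lengths are in m, angles in rad, forces in N, time in s.
With the tool pointing down it reaches from about 0.35 to 0.975 m from the base axis. Payload 7.1 kg.
Tool frame: the origin (TCP) lies midway between the tips of the shut fingers; the grasp point (between the pads) lies 19 mm behind it (manip.grip_point_offset is the distance from the TCP to the grasp point, in m); z points along the fingers, y is the direction in which the jaws open and shut (so a half turn about z gives the same grasp; the last joint's range is limited). The gripper opens to 88 mm and grips with 3 to 60 N. Pads are 20 mm wide; open, the fingers measure 115 mm over their backs; the gripper's body (75 mm by 178 mm) begins 61 mm behind the grasp point.
Start: joints at [-0.019, 0.423, 1.63, -0, 1.089, -0.019], TCP at [0.625, 0, 0.223] pointing down, gripper open.
Joint ranges: [-3, 3], [-0.9, 2.11], [0.09, 2.58], [-1.31, 4.45], [0.11, 2.69], [-2.54, 2.54]. Speed limits (rad/s): [2.39, 2.39, 3.01, 3.14, 3.14, 3.14].

### API

Orientations are given as a rotation vector (axis times angle).
In Python, from workcell import manip gives the robot as it stands.
- The arm moves only by the shell command python3 -m crank 'ROWS' [FORCE]. ROWS is JSON, a list of rows, each a list of 7 numbers: the shift along the tool's x, y, z in units of 0.2 m (1.0 is 0.2 m), then the turn, a rotation vector about the tool's x, y, z in units of 30 degrees (1.0 is 30 degrees), then the gripper command: -1 is shut, 1 is fully open, values between are in proportion. In form: [[x, y, z, ax, ay, az, jaw], ...]. A call has 1 to 8 rows; each row shifts and turns the commanded pose from where the row before left it, along the tool's axes as they then stand; what a row does not reach is not made up. A row lasts 1/8 s, in which the tool goes at most 62.5 mm and 10.7 degrees, less where a joint would pass 70% of its speed; a pose out of reach is approached as far as the arm can. A call with a number of a shift or a turn outside -1 to 1 is refused whole. A call with a gripper value outside its range is refused whole. The fingers move at their own pace and stop on an object; FORCE is the grip in N (left out, the last holds). Time passes only in rows, so rows that do not move let the fingers close. It gives the time, the measured TCP pose, the force and the opening at its end, in the units of the state.
- manip.read_state(): the state, without advancing time (a new reading comes with each control period).
- manip.capture(name): name is "scene" or "side" or "wrist"; returns the picture (400x640x3 uint8, red, green, blue); there is no depth.
- manip.camera_model(name): a dict with "vertical_fov" (degrees; the focal length in pixels is half the picture's height over the tangent of half this angle, whatever the lens; pixels are square), "cx", "cy" (the principal point, pixels), "D" ([k1, k2, p1, p2, k3] as OpenCV has them; the pictures are not rectified), "extrinsics" (4x4, takes a point from camera to world coordinates). Camera axes: x right, y up, looking along -z (the intrinsics and any distortion apply to the point x, -y, -z); pixel columns grow to the right and rows downward; lengths in m; the calibration is good to about 2 mm. A picture is of the moment at which its call begins: read the wrist's pose just before it. camera_model takes no time and is no camera call; for the wrist camera it gives the pose at the moment of the call.
- manip.job_done(): hands the job in, once; it reports no verdict.
The state is a dict: "t": time; "joints": joint angles; "joint_velocities": joint speeds; "tau": joint torques, N m; "tcp_pos": TCP position; "orientation": TCP orientation; "force": force on the tool from outside, world axes, zero at the start; "torque": the same for the moment, N m; "opening": opening from 0.0 (shut) to 1.0 (fully open).
Only numpy, scipy, OpenCV 4.12 (cv2) and the standard library are available. Lean on these libraries where they do the work, as an engineer would, in place of code of your own. Each camera call takes 0.05 s, during which the arm holds its last target. There are 200 camera calls.

### The job

Take the S-hook off the rail, feel with its lower end for the hole in the tag plate's hanger strip, and hook it through while the plate still stands in its pocket. Draw the plate up out of the pocket on the hook and hang the hook back near the middle of the rail, so that the plate dangles still and clear of everything. Be gentle with the thin hanger strip (press it with well under 8 N), never touch the plate with the gripper, and leave the cartridges, the lamp switch and all the other things where they are.

Things in the scene. Friction and masses are not known exactly. Their poses are not given: they have to be found in the camera images.
- rail_mid (a point): Middle of a level round steel bar (10 mm thick, 270 long) on two thin posts, 125 mm either side, over a wooden base 100 x 280 x 12 mm. On the bar's axis, 190 mm above the shelf board; y runs along the bar, x level across it, away from the robot. Fixed. The S-hook hangs on it within 30 mm of the middle.
- hook_tab (a point): Centre of the flat wooden tab on top of a steel S-hook (4 mm wire, 35 g). Tab 18 (x) x 10 (y) x 28 mm (z): pinch it from above across y. Hook frame: z up, the S lies in x-z, x away from the robot. Below the tab fingers may reach 19 mm under its centre without meeting the bar. Hook points are not reported while held.
- hook_bend (a point): Centre of the S-hook's upper bend, at x +3, z -36 mm from the tab centre (hook frame). Half ring of 11 mm radius (wire centre), over the bar; hung, this point is 4 mm below the bar's axis. Its free end, on the -x side, reaches 9 mm below this point; the stem goes down at x +11 to z -30, then slants to x -7, z -56. To unhang: up 25 mm or more, then +x.
- hook_tip (a point): Centre of the rounded tip (4 mm thick) of the S-hook's lower end, at x +22, z -95 mm from the tab centre (hook frame), pointing to +x. From it the wire falls back to x -8, z -3.5 and x -19, z -5 mm from the tip (lowest point, where a load settles, right under the upper bend's centre), then climbs to the stem.
- tag_mid (a point): Centre of an aluminium tag plate, 4 thick (x) x 92 wide (y) x 52 mm high (z); with the steel hanger strip on its top edge about 100 g. z up, x square to the plate, away from the robot. It stands loosely (1 mm play before and behind, 2 mm sideways) 33 mm deep in the pocket, whose ends are open above 12 mm; draw it straight up. The hook may press it with at most 8 N.
- strip_mid (a point): Point on the plate, at its mid-width, 37 mm above its centre, at the height of the hole. The hanger strip (4 thick, 86 wide, from 11 mm under to 11 mm over this height) has one round 8 mm hole through it along x. It slides stiffly (4 N) along y: the hole lies anywhere from y -20 to +20 mm of this point, not reported. The strip always covers y -23 to +23.
- pocket_mid (a point): Centre of the bottom of the narrow charcoal pocket (12 x 102 mm, 36 high) on the organizer's -x side that holds the tag plate; axes as the organizer. It is sprung: pushed along x at the hole's height, it tilts about its lower edge by about 1 mm per 0.8 N (after 1 mm of play), with a hard stop after about 7 mm either way.
- hook: The S-hook, its origin at the centre of the upper bend, axes as the hook frame.
- tag: The tag plate with its strip, origin at the centre of its lower edge, 26 mm under its centre.
- rail: The rail stand, origin at the centre of its underside, axes as the bar's middle.
- organizer: Charcoal plastic cartridge organizer with eight slots in a row along y, 70 (x) x 204 (y) x 42 mm high, fixed. Origin at the centre of its underside; the tag's pocket is 52 mm to its -x side. The cartridges in it stand 62 mm above the shelf board.
- cartridge0_mid (a point): Centre of a loose plastic cartridge, 52 x 16 x 56 mm, standing in a slot of the organizer. Leave alone.
- cartridge1_mid (a point): Centre of a loose plastic cartridge, 52 x 16 x 56 mm, standing in a slot of the organizer. Leave alone.
- cartridge2_mid (a point): Centre of a loose plastic cartridge, 52 x 16 x 56 mm, standing in a slot of the organizer. Leave alone.
- cartridge3_mid (a point): Centre of a loose plastic cartridge, 52 x 16 x 56 mm, standing in a slot of the organizer. Leave alone.
- tin_center (a point): Centre of a small chrome tin, 56 mm wide, 42 mm high, loose. Leave alone.
- books_mid (a point): Centre of two stacked books, 130 x 190 x 40 mm, loose. Leave alone.
- cup_mid (a point): Centre of a terracotta mug, 72 mm wide, 80 mm high, loose. Leave alone.
- lamp_switch (a joint): Toggle switch of the desk lamp, on a small block; angle in rad, 0 = off, 0.7 = on. Leave alone.

How it is judged:
On the way, in this order (a step that is already met when the one before it is completed fails the run):
1. the hook's tip is through the hole of the hanger strip (at least 6 mm beyond the plate's middle plane) while the plate still stands in its pocket (x of hook_tip in the frame of tag_mid between 0.006 and 0.032 m and y of hook_tip in the frame of tag_mid between -0.0225 and 0.0225 m and z of hook_tip in the frame of tag_mid between 0.03 and 0.0475 m and distance between tag_mid and pocket_mid below 0.045 m), for 0.1 s.
2. the plate hangs on the hook, drawn clear out of the pocket (height (world z) of tag_mid above 0.085 m and contact force between hook and tag above 0.3 N), for 0.2 s.
At the end, for the whole second after the job is handed in: The released hook hangs on the bar (over 0.5 N) and carries the plate (over 0.3 N); the plate's centre is over 65 mm above the board, 75 to 160 mm from the bar's middle, within 100 mm of it horizontally, slower than 60 mm/s, and the plate does not touch the rail stand (distance between tag_mid and rail_mid between 0.075 and 0.16 m and horizontal distance between tag_mid and rail_mid below 0.1 m and contact force between hook and rail above 0.5 N and contact force between hook and tag above 0.3 N and contact force between tag and rail below 0.05 N and height (world z) of tag_mid above 0.065 m and linear speed of tag below 0.06 m/s and contact force between the fingers and hook below 0.05 N).
It fails at once if the hook and the plate press on each other with more than 8 N (contact force between hook and tag above 8 N).
It fails at once if the gripper touches the tag plate (contact force between the fingers and tag above 0.3 N).
It fails at once if a bystander is moved more than 20 mm (distance of any of cartridge0_mid, cartridge1_mid, cartridge2_mid, cartridge3_mid, tin_center, books_mid, cup_mid from where it was at the start of the episode above 0.02 m).
It fails at once if the lamp switch is flipped (value of joint lamp_switch above 0.2 rad).
It also fails if it takes over 72 s, if anything falls off the work surface, if the arm or the gripper's body presses on something with over 40 N, if the wrist force passes 120 N, or if a joint passes its speed limit or range.

## Working session

There is one attempt and no reset: what is moved stays moved. The work goes in short steps, Python scripts to look and compute and a shell command to move; the robot and the scene stay as the last step left them, time stands still between calls to the robot, and variables do not carry over. Pictures are saved under pics/ and viewed, about 8 in all and at most 12, crops included, and the job is handed in when it is done.

```bash
ls; mkdir -p pics; cat > h.py <<'E'
import numpy as np,cv2
from workcell import manip
def snap(cam,name):
    m=manip.camera_model(cam); im=manip.capture(cam); cv2.imwrite(f'pics/{name}.png',im[:,:,::-1]); return m,im
def K(m):
    f=200/np.tan(np.radians(m['vertical_fov'])/2); return np.array([[f,0,m['cx']],[0,f,m['cy']],[0,0,1.]])
def ray(m,px):
    u=cv2.undistortPoints(np.array([[px]],float),K(m),np.array(m['D'],float))[0,0]
    E=np.array(m['extrinsics']); d=E[:3,:3]@np.array([u[0],-u[1],-1.]); return E[:3,3],d/np.linalg.norm(d)
def atz(m,px,z):
    o,d=ray(m,px); return o+d*(z-o[2])/d[2]
def proj(m,P):
    E=np.array(m['extrinsics']); p=(np.array(P,float).reshape(-1,3)-E[:3,3])@E[:3,:3]
    p=p*[1,-1,-1]; return cv2.projectPoints(p,np.zeros(3),np.zeros(3),K(m),np.array(m['D'],float))[0][:,0]
def tri(obs):
    A=np.zeros((3,3));b=np.zeros(3)
    for m,px in obs:
        o,d=ray(m,px);M=np.eye(3)-np.outer(d,d);A+=M;b+=M@o
    return np.linalg.solve(A,b)
E
python3 - <<'E'
from h import *
import json
s=manip.read_state();print({k:np.round(v,3).tolist() for k,v in s.items()})
for c in('scene','side','wrist'):
    m,im=snap(c,c+'0');print(c,m['vertical_fov'],m['cx'],m['cy'],m['D'],np.round(m['extrinsics'],3).tolist())
    np.save(c+'0.npy',m,allow_pickle=True)
E
```

```text
pics
{'t': 0.0, 'joints': [-0.019, 0.424, 1.631, -0.0, 1.089, -0.019], 'joint_velocities': [0.0, -0.001, 0.001, -0.0, -0.0, 0.001], 'tau': [0.001, -54.462, -27.367, 0.064, 0.023, -0.0], 'tcp_pos': [0.624, 0.0, 0.222], 'orientation': [-2.221, -2.221, 0.002], 'force': [0.085, 0.487, 0.496], 'torque': [-0.017, -0.039, 0.026], 'opening': 0.998}
scene 52.70524873946162 316.6126515532971 193.50680794316872 [0.02688536 0.         0.         0.         0.        ] [[0.107, -0.612, 0.784, 1.602], [0.994, 0.053, -0.094, -0.063], [0.016, 0.789, 0.614, 0.94], [0.0, 0.0, 0.0, 1.0]]
side 55.52639268387719 321.1283844929693 203.2164185439934 [0.00207506 0.         0.         0.         0.        ] [[-0.824, 0.425, -0.375, 0.151], [-0.567, -0.597, 0.568, 0.68], [0.018, 0.68, 0.733, 0.979], [0.0, 0.0, 0.0, 1.0]]
wrist 62.08026836987432 315.90225875064544 201.60461497501458 [-0.04150477  0.          0.          0.          0.        ] [[1.0, -0.0, 0.001, 0.623], [0.0, 0.966, 0.258, 0.07], [-0.001, -0.258, 0.966, 0.385], [0.0, 0.0, 0.0, 1.0]]
```

View pics/scene0.png

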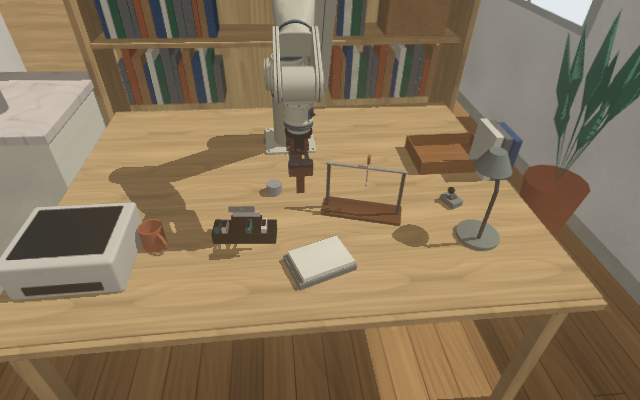

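View pics/side0.png

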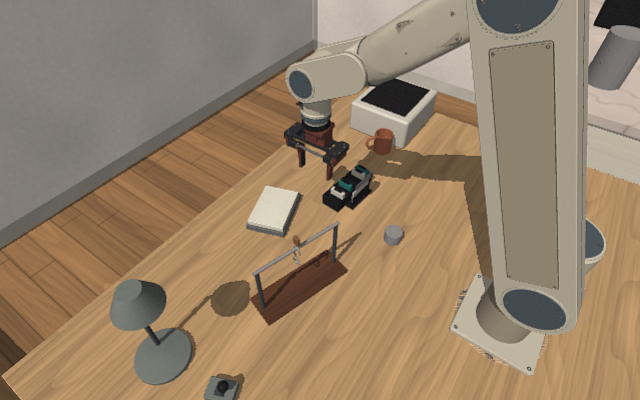

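```bash
python3 - <<'E'
from h import *
a=cv2.imread('pics/scene0.png');b=cv2.imread('pics/side0.png')
f=lambda im,x,y,w,h,s:cv2.resize(im[y:y+h,x:x+w],None,fx=s,fy=s,interpolation=cv2.INTER_CUBIC)
t=np.hstack([f(a,310,145,100,75,4),f(a,200,190,100,75,4)])
u=np.hstack([f(b,245,220,110,104,400/110.)[:300],f(b,310,155,100,75,4)])
print(t.shape,u.shape)
h=min(u.shape[0],300)
cv2.imwrite('pics/m1.png',np.vstack([t,u[:h]]))
E
```

```text
(300, 800, 3) (300, 800, 3)
```

View pics/m1.png

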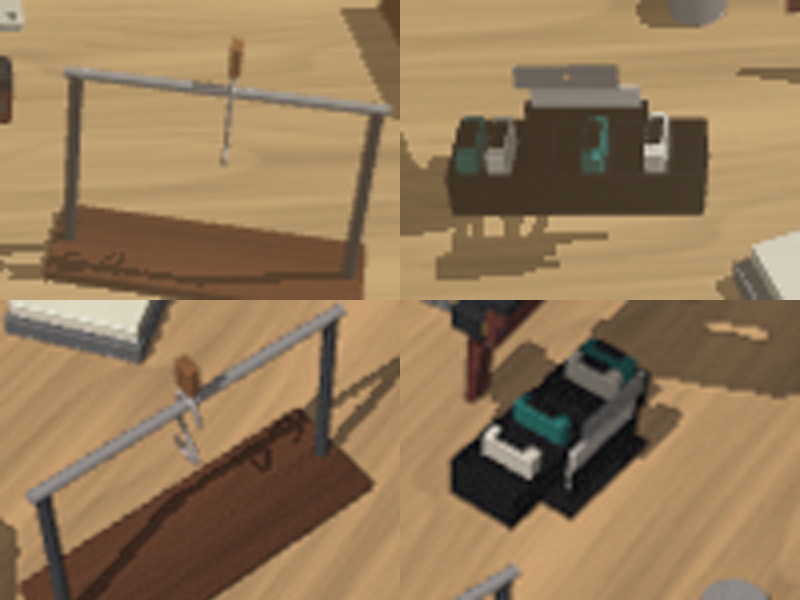

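```bash
python3 - <<'E'
from h import *
S=np.load('scene0.npy',allow_pickle=True).item();D=np.load('side0.npy',allow_pickle=True).item()
c=lambda x,y:(310+x/4,145+y/4)
o=lambda x,y:(200+(x-400)/4,190+y/4)
d=lambda x,y:(245+x/3.636,220+(y-300)/3.636)
e=lambda x,y:(310+(x-400)/4,155+(y-300)/4)
def both(n,a,b,z):
    print(n,tri([(S,a),(D,b)]).round(4),atz(S,a,z).round(4)[:2],atz(D,b,z).round(4)[:2])
both('barL',c(66,72),d(343,312),.19)
both('barR',c(392,108),d(30,496),.19)
both('tab',c(236,58),d(188,377),.222)
print('hole',atz(S,o(566,77),.066))
for p in [(513,68),(619,68)]:print('strip top',atz(S,o(*p),.077))
for p in [(527,106),(641,106)]:print('plate low vis',atz(S,o(*p),.045))
both('orgR -x..',o(708,122),e(452,460),.042)
print('org',[atz(S,o(*p),.042).round(4) for p in [(455,120),(708,122),(705,174),(450,177)]])
E
```

```text
barL [0.4742 0.1017 0.1876] [0.4797 0.1025] [0.4728 0.1013]
barR [0.5562 0.3582 0.1923] [0.5546 0.3614] [0.5565 0.3549]
tab [0.5159 0.2357 0.221 ] [0.5186 0.2363] [0.515  0.2348]
hole [ 0.54801142 -0.18876684  0.066     ]
strip top [ 0.54573784 -0.23117721  0.077     ]
strip top [ 0.5534299  -0.14399853  0.077     ]
plate low vis [ 0.55776106 -0.22260083  0.045     ]
plate low vis [ 0.56622015 -0.12801591  0.045     ]
orgR -x.. [ 0.6297 -0.0659  0.0725] [ 0.588  -0.0728] [ 0.6471 -0.0812]
org [array([ 0.5668, -0.2812,  0.042 ]), array([ 0.588 , -0.0728,  0.042 ]), array([ 0.6504, -0.0771,  0.042 ]), array([ 0.6354, -0.2788,  0.042 ])]
```

```bash
python3 -m crank '[[-0.19,-0.134,0.072,0,0,0,1],[-0.19,-0.134,0.072,0,0,0,1],[-0.19,-0.134,0.072,0,0,0,1],[-0.19,-0.134,0.072,0,0,0,1],[-0.19,-0.134,0.072,0,0,0,1]]' && python3 -m crank '[[0,0,0,0,0,-0.354,1],[0,0,0,0,0,-0.354,1],[0,0,0,0,0,-0.354,1],[0,0,0,0,0,-0.354,1],[0,0,0,0,0,-0.354,1],[0,0,0,0,0,-0.354,1],[0,0,0,0,0,-0.354,1],[0,0,0,0,0,-0.354,1]]' && python3 -m crank '[[0,0,0,0,-0.333,0,1],[0,0,0,0,-0.333,0,1],[0,0,0,0,0,0,1],[0,0,0,0,0,0,1]]'
python3 - <<'E'
from h import *
m,im=snap('wrist','w1');np.save('w1.npy',m,allow_pickle=True)
print(np.round(m['extrinsics'],3).tolist(), proj(m,[.548,-.189,.066]))
E
```

```text
t: 0.78
tcp_pos: [0.49, -0.191, 0.1502]
orientation: [2.221, 2.222, -0.0]
force: [1.3, -0.5, -1.2]
opening: 0.998
t: 1.78
tcp_pos: [0.4908, -0.1899, 0.1505]
orientation: [-0.128, -3.139, -0.0]
force: [-0.9, 0.3, 0.3]
opening: 1.0
t: 2.28
tcp_pos: [0.492, -0.1905, 0.1512]
orientation: [0.123, 2.791, -0.022]
force: [-0.2, 0.4, 0.0]
opening: 1.002
[[0.088, -0.817, -0.57, 0.369], [0.996, 0.072, 0.05, -0.18], [0.001, -0.573, 0.82, 0.281], [0.0, 0.0, 0.0, 1.0]] [[324.27667591 229.8556052 ]]
```

View pics/w1.png

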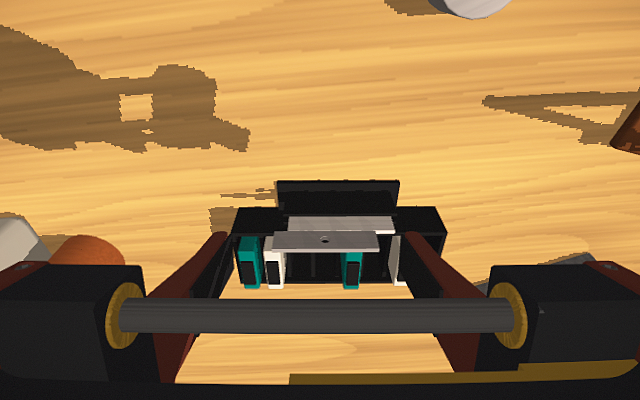

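```bash
python3 - <<'E'
import cv2
a=cv2.imread('pics/w1.png')
cv2.imwrite('pics/w1c.png',cv2.resize(a[208:263,262:402],None,fx=5.7,fy=5.7,interpolation=cv2.INTER_NEAREST))
E
```

```text
(no output)
```

View pics/w1c.png

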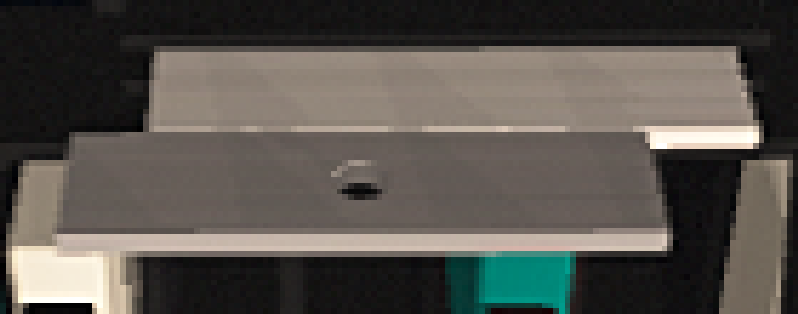

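```bash
python3 - <<'E'
from h import *
m=np.load('w1.npy',allow_pickle=True).item()
S=np.load('scene0.npy',allow_pickle=True).item()
p=lambda x,y:(262+x/5.7-.5,208+y/5.7-.5)
for n,q,z in [('hole',(358,181),.066),('stL',(57,234),.077),('stR',(668,234),.077),('sbL',(70,133),.055),('sbR',(652,133),.055),('pbL',(155,47),.036),('pbR',(740,47),.036),('ptL',(147,130),.055),('ptR',(762,130),.055)]:
    print(n,atz(m,p(*q),z).round(4))
# hole triangulated with scene
print(tri([(m,p(358,181)),(S,(241.2,208.9))]).round(4))
s=manip.read_state();print(s['tcp_pos'],s['orientation'])
E
```

```text
hole [ 0.5584 -0.1897  0.066 ]
stL [ 0.5551 -0.2337  0.077 ]
stR [ 0.563  -0.1449  0.077 ]
sbL [ 0.5543 -0.234   0.055 ]
sbR [ 0.5624 -0.144   0.055 ]
pbL [ 0.5532 -0.2218  0.036 ]
pbR [ 0.5616 -0.1269  0.036 ]
ptL [ 0.5548 -0.222   0.055 ]
ptR [ 0.5633 -0.127   0.055 ]
[ 0.5532 -0.1892  0.0719]
[ 0.49255504 -0.19056175  0.15137009] [ 0.12223858  2.79052615 -0.02203449]
```

```bash
python3 - <<'E'
from h import *
from scipy.optimize import least_squares
m=np.load('w1.npy',allow_pickle=True).item()
S=np.load('scene0.npy',allow_pickle=True).item()
p=lambda x,y:(262+x/5.7-.5,208+y/5.7-.5)
o=lambda x,y:(200+(x-400)/4-.5,190+y/4-.5)
# local coords rel strip_mid; strip y shifts by s
W=[((-2,0,0),1,p(358,181)),((-2,-43,11),1,p(58,234)),((-2,43,11),1,p(667,234)),((-2,-43,-11),1,p(70,133)),((-2,43,-11),1,p(652,133)),((-2,-46,-11),0,p(148,130)),((-2,46,-11),0,p(761,130))]
C=[((2,0,0),1,o(566,77)),((2,-43,11),1,o(514,66)),((2,43,11),1,o(618,66)),((2,-43,-11),1,o(514,87)),((2,46,-11),0,o(641,88))]
def f(v,cams=(1,1)):
    x,y,z,a,s=v;r=[]
    for k,(M,L) in enumerate(((m,W),(S,C))):
        if not cams[k]:continue
        P=np.array([l[0] for l in L],float)/1000;P[:,1]+=s*np.array([l[1] for l in L])
        c,n=np.cos(a),np.sin(a);P=P@np.array([[c,-n,0],[n,c,0],[0,0,1]]).T+[x,y,z]
        r.append(proj(M,P)-np.array([l[2] for l in L]))
    return np.vstack(r).ravel()
for cams in [(1,1),(1,0)]:
    R=least_squares(f,[.55,-.175,.066,-.09,-.015],args=(cams,),x_scale=[.01,.01,.01,.1,.01])
    v=R.x;h=[v[0]-np.sin(v[3])*v[4],v[1]+np.cos(v[3])*v[4]]
    print(v.round(4),'hole',np.round(h,4),'res',np.abs(R.fun).max().round(2),np.sqrt((R.fun**2).mean()).round(2))
E
```

```text
[ 0.5545 -0.1749  0.0742 -0.0884 -0.0143] hole [ 0.5532 -0.1891] res 0.86 0.32
[ 0.5546 -0.1749  0.0741 -0.0881 -0.0143] hole [ 0.5534 -0.1891] res 0.91 0.38
```

```bash
python3 -m crank '[[0,0,-0.2,0,0.333,0,1],[0,0,-0.2,0,0.334,0,1],[0.0086,0.267,-0.043,0,0,0,1],[0.0086,0.267,-0.043,0,0,0,1],[0.0086,0.267,-0.043,0,0,0,1],[0.0086,0.267,-0.043,0,0,0,1],[0.0086,0.267,-0.043,0,0,0,1],[0.0086,0.267,-0.043,0,0,0,1]]' && python3 -m crank '[[0.0086,0.267,-0.043,0,0,0,1],[0.0086,0.267,-0.043,0,0,0,1],[0,0,0,0,0,0.21,1],[0,0,0,0,0,0.21,1],[0,0,0,0,0,0,1],[0,0,0,0,0,0,1]]'
python3 - <<'E'
from h import *
m,im=snap('wrist','w2');np.save('w2.npy',m,allow_pickle=True)
print(proj(m,[[.516,.236,.222],[.474,.102,.19],[.556,.358,.19]]))
E
```

```text
t: 3.32
tcp_pos: [0.4891, 0.135, 0.2759]
orientation: [0.132, 3.114, 0.004]
force: [1.8, -1.0, 0.6]
opening: 1.001
t: 4.08
tcp_pos: [0.4935, 0.2397, 0.2926]
orientation: [0.47, 3.083, 0.009]
force: [0.6, 0.3, -0.3]
opening: 1.001
[[320.44844842 240.2391585 ]
 [154.40917839 225.59119456]
 [468.8728368  226.70944391]]
```

View pics/w2.png

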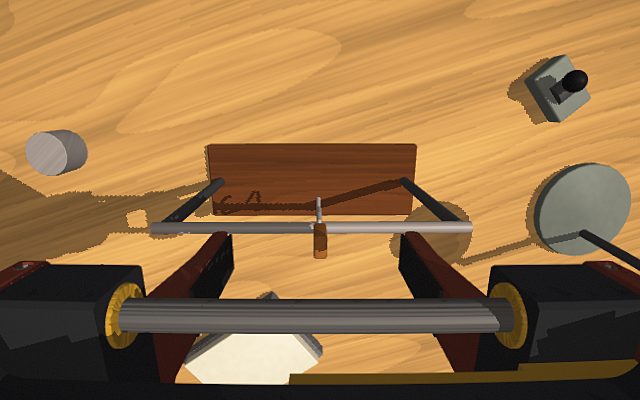

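```bash
python3 - <<'E'
from h import *
m=np.load('w2.npy',allow_pickle=True).item()
S=np.load('scene0.npy',allow_pickle=True).item();D=np.load('side0.npy',allow_pickle=True).item()
a=atz(m,(150,228),.19);b=atz(m,(472.5,227),.19);print(a,b,(a+b)/2,np.degrees(np.arctan2(-(b-a)[0],(b-a)[1])),np.linalg.norm(a-b))
print('tab',atz(m,(320,240.5),.222),tri([(m,(320,240.5)),(S,(368.9,159.3)),(D,(296.5,241))]))
for n,pw,ps,pd in [('L',(150,228),(326,162.6),(338.9,223)),('R',(472.5,227),(407.8,171.8),(252.8,273.5))]:
    print(n,tri([(m,pw),(S,ps),(D,pd)]),tri([(m,pw),(S,ps)]))
from scipy.spatial.transform import Rotation as R
s=manip.read_state();M=R.from_rotvec(s['orientation']).as_matrix();print(np.round(s['tcp_pos'],4),M.round(3).tolist())
d=np.array([.516,.236,.208])-s['tcp_pos'];print('tool units',M.T@d/.2)
E
```

```text
[0.47485599 0.09741206 0.19      ] [0.55723851 0.36099894 0.19      ] [0.51604725 0.2292055  0.19      ] -17.356325859412145 0.27616104952667875
tab [0.51610078 0.23561506 0.222     ] [0.5161898  0.23559509 0.22177307]
L [0.47500883 0.09988    0.18960688] [0.47543116 0.09963481 0.19019029]
R [0.55617049 0.35856696 0.19345529] [0.55617092 0.36011072 0.19200033]
[0.4934 0.2396 0.2925] [[-0.954, 0.298, 0.024], [0.298, 0.954, 0.003], [-0.022, 0.01, -1.0]]
tool units [-0.10396599  0.0125621   0.4249853 ]
```

```bash
python3 -m crank '[[-0.104,0.0126,0,0.019,0.046,0,1],[0,0,0.14,0,0,0,1],[0,0,0.14,0,0,0,1],[0,0,0.07,0,0,0,1],[0,0,0.07,0,0,0,1],[0,0,0,0,0,0,1],[0,0,0,0,0,0,1]]'
python3 - <<'E'
from h import *
from scipy.spatial.transform import Rotation as R
s=manip.read_state();M=R.from_rotvec(s['orientation']).as_matrix();print(np.round(s['tcp_pos'],4),M.round(3).tolist(),s['force'])
E
```

```text
t: 5.0
tcp_pos: [0.5139, 0.236, 0.2095]
orientation: [-0.476, -3.104, -0.002]
force: [0.6, 0.0, 0.1]
opening: 1.002
[0.5139 0.236  0.2095] [[-0.954, 0.3, -0.001], [0.3, 0.954, 0.001], [0.001, 0.001, -1.0]] [0.6434465  0.00640014 0.12970842]
```

```bash
python3 -m crank '[[-0.01,0,0,0,0,0,0.3],[0,0,0,0,0,0,-0.4],[0,0,0,0,0,0,-0.6],[0,0,0,0,0,0,-0.75],[0,0,0,0,0,0,-1],[0,0,0,0,0,0,-1],[0,0,0,0,0,0,-1]]' 10 && python3 -m crank '[[0,0,0,0,0,0,-1],[0,0,0,0,0,0,-1]]' 60
python3 - <<'E'
from h import *
s=manip.read_state();print(s['tcp_pos'],s['opening']*88,s['force'])
m,im=snap('side','s1')
E
```

```text
t: 5.88
tcp_pos: [0.5153, 0.2352, 0.2087]
orientation: [-0.476, -3.103, -0.001]
force: [0.0, -0.2, -0.6]
opening: 0.242
t: 6.12
tcp_pos: [0.5153, 0.2352, 0.2088]
orientation: [-0.476, -3.103, -0.001]
force: [-0.2, -1.2, 0.3]
opening: 0.109
[0.51532346 0.23520372 0.20876003] 9.591047809541367 [-0.20747666 -1.1930031   0.31444991]
```

```bash
python3 -m crank '[[0,0,-0.09,0,0,0,-1],[0,0,-0.09,0,0,0,-1],[0,0,0,0,0,0,-1],[-0.15,0,0,0,0,0,-1],[-0.15,0,0,0,0,0,-1],[0,0,-0.2,0,0,0,-1],[0,0,-0.2,0,0,0,-1],[0,0,0,0,0,0,-1]]' && python3 -m crank '[[-0.041,-0.251,0,0,0,0,-1],[-0.041,-0.251,0,0,0,0,-1],[-0.041,-0.251,0,0,0,0,-1],[-0.041,-0.251,0,0,0,0,-1],[-0.041,-0.251,0,0,0,0,-1],[-0.041,-0.251,0,0,0,0,-1],[-0.041,-0.251,0,0,0,0,-1],[-0.041,-0.251,0,0,0,0,-1]]' && python3 -m crank '[[0,0,0,0,0,-0.205,-1],[0,0,0,0,0,-0.205,-1],[0,0,0,0,0,0,-1],[0,0,0,0,0,0,-1]]'
cat > st.py <<'E'
from h import *
import sys
from scipy.spatial.transform import Rotation as R
s=manip.read_state();M=R.from_rotvec(s['orientation']).as_matrix();p=s['tcp_pos']
print('t',s['t'],'tcp',np.round(p,4),'F',np.round(s['force'],2),'op',round(s['opening']*88,1),'yaw',np.degrees(np.arctan2(-M[1,0],-M[0,0])).round(2),'tz',M[:,2].round(4))
if len(sys.argv)>1:
    print('units',(M.T@(np.array(eval(sys.argv[1]))-p)/.2).round(4))
E
python3 st.py '(.5145,-.1856,.182)'
```

```text
t: 7.18
tcp_pos: [0.5743, 0.2177, 0.3282]
orientation: [0.476, 3.102, 0.006]
force: [-0.6, -0.2, -1.1]
opening: 0.109
t: 8.18
tcp_pos: [0.5139, -0.1868, 0.3234]
orientation: [-0.476, -3.101, -0.002]
force: [0.5, -0.3, -0.0]
opening: 0.108
t: 8.68
tcp_pos: [0.5147, -0.1853, 0.3239]
orientation: [-0.144, -3.135, -0.002]
force: [0.9, -0.5, -0.3]
opening: 0.109
t 8.675 tcp [ 0.5147 -0.1853  0.3239] F [ 0.86 -0.47 -0.28] op 9.6 yaw -5.25 tz [-0.0031  0.0013 -1.    ]
units [-0.0015 -0.0022  0.7093]
```

```bash
python3 -m crank '[[0,0,0.2,0,0,0,-1],[0,0,0.2,0,0,0,-1],[0,0,0.2,0,0,0,-1],[0,0,0.11,0,0,0,-1],[0,0,0,0,0,0,-1],[0,0,0,0,0,0,-1]]'
python3 st.py
python3 - <<'E'
from h import *
c={}
for k in('scene','side','wrist'):
    m,im=snap(k,k+'2');np.save(k+'2.npy',m,allow_pickle=True);c[k]=m
P=[[.5364,-.1875,.1],[.5533,-.189,.074],[.5145,-.1856,.195]]
for k in c:print(k,proj(c[k],P).round(1).tolist())
f=lambda im,x,y,w,h,s:cv2.resize(im[y:y+h,x:x+w],None,fx=s,fy=s,interpolation=cv2.INTER_CUBIC)
a=cv2.imread('pics/scene2.png');b=cv2.imread('pics/side2.png');w=cv2.imread('pics/wrist2.png')
cv2.imwrite('pics/m2.png',np.vstack([np.hstack([f(a,205,160,70,60,5),f(b,320,130,70,60,5)]),f(w,260,190,140,60,5)]))
E
```

```text
t: 9.43
tcp_pos: [0.5153, -0.1857, 0.1833]
orientation: [-0.141, -3.137, -0.001]
force: [-0.5, 0.1, 0.6]
opening: 0.107
t 9.425 tcp [ 0.5153 -0.1857  0.1833] F [-0.45  0.06  0.65] op 9.4 yaw -5.16 tz [-1.1e-03  4.0e-04 -1.0e+00]
scene [[241.0, 199.1], [241.1, 208.4], [239.0, 171.8]]
side [[368.3, 178.3], [363.4, 181.6], [377.2, 159.5]]
wrist [[316.9, 234.5], [316.8, 242.2], [317.6, 260.6]]
```

View pics/m2.png

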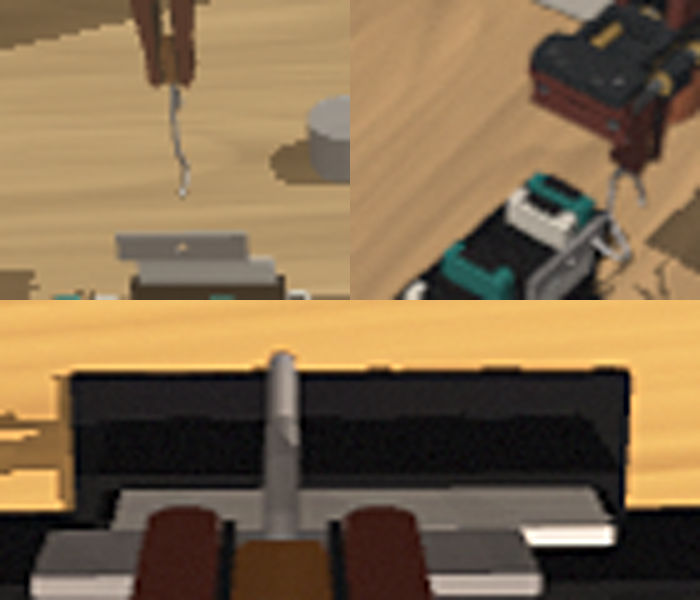

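```bash
python3 -m crank '[[0,0,0.07,0,0,0,-1],[0,0,0.0775,0,0,0,-1],[0,0,0,0,0,0,-1],[-0.025,0,0,0,0,0,-1],[-0.02,0,0,0,0,0,-1],[0,0,0,0,0,0,-1],[0,0,0,0,0,0,-1]]'
python3 st.py '(.5145+.010,-.1856-.0009,.1538)'
```

```text
t: 10.45
tcp_pos: [0.5237, -0.1863, 0.1531]
orientation: [-0.141, -3.136, -0.001]
force: [-0.0, -0.5, 0.1]
opening: 0.111
t 10.45 tcp [ 0.5237 -0.1863  0.1531] F [-0.03 -0.51  0.07] op 9.8 yaw -5.14 tz [-2.e-03  7.e-04 -1.e+00]
units [-0.0042 -0.0004 -0.0036]
```

```bash
for i in 1 2 3; do :; done; python3 -m crank '[[-0.005,0,0,0,0,0,-1],[-0.005,0,0,0,0,0,-1],[-0.005,0,0,0,0,0,-1],[-0.005,0,0,0,0,0,-1],[0,0,0,0,0,0,-1],[0,0,0,0,0,0,-1]]'; python3 st.py;  python3 -m crank '[[-0.005,0,0,0,0,0,-1],[-0.005,0,0,0,0,0,-1],[0,0,0,0,0,0,-1],[0,0,0,0,0,0,-1]]'; python3 st.py;  python3 -m crank '[[-0.005,0,0,0,0,0,-1],[0,0,0,0,0,0,-1],[0,0,0,0,0,0,-1]]'; python3 st.py
```

```text
t: 11.2
tcp_pos: [0.5275, -0.1867, 0.1529]
orientation: [-0.141, -3.136, -0.001]
force: [0.1, -0.2, -0.4]
opening: 0.113
t 11.2 tcp [ 0.5275 -0.1867  0.1529] F [ 0.14 -0.2  -0.43] op 10.0 yaw -5.14 tz [-2.3e-03  8.0e-04 -1.0e+00]
t: 11.7
tcp_pos: [0.5295, -0.1869, 0.1529]
orientation: [-0.141, -3.136, -0.001]
force: [0.3, -0.3, -0.2]
opening: 0.11
t 11.7 tcp [ 0.5295 -0.1869  0.1529] F [ 0.34 -0.3  -0.18] op 9.7 yaw -5.14 tz [-2.3e-03  8.0e-04 -1.0e+00]
t: 12.08
tcp_pos: [0.5305, -0.187, 0.1529]
orientation: [-0.141, -3.136, -0.001]
force: [-0.2, 0.4, -0.0]
opening: 0.109
t 12.075 tcp [ 0.5305 -0.187   0.1529] F [-0.17  0.38 -0.01] op 9.6 yaw -5.14 tz [-2.3e-03  8.0e-04 -1.0e+00]
```

```bash
python3 -m crank '[[-0.005,0,-0.001,0,0,0,-1],[-0.005,0,-0.002,0,0,0,-1],[0,0,0,0,0,0,-1],[0,0,0,0,0,0,-1]]'; python3 st.py;  python3 -m crank '[[-0.005,0,-0.002,0,0,0,-1],[-0.005,0,-0.002,0,0,0,-1],[0,0,0,0,0,0,-1],[0,0,0,0,0,0,-1]]'; python3 st.py
```

```text
t: 12.58
tcp_pos: [0.5325, -0.1871, 0.1534]
orientation: [-0.141, -3.136, -0.001]
force: [0.4, -0.1, -1.0]
opening: 0.105
t 12.575 tcp [ 0.5325 -0.1871  0.1534] F [ 0.35 -0.14 -0.98] op 9.2 yaw -5.14 tz [-2.3e-03  9.0e-04 -1.0e+00]
t: 13.08
tcp_pos: [0.5345, -0.1873, 0.1543]
orientation: [-0.141, -3.136, -0.001]
force: [-0.4, -0.2, -0.3]
opening: 0.108
t 13.075 tcp [ 0.5345 -0.1873  0.1543] F [-0.44 -0.17 -0.26] op 9.5 yaw -5.14 tz [-2.3e-03  8.0e-04 -1.0e+00]
```

```bash
python3 -m crank '[[-0.005,0,-0.002,0,0,0,-1],[-0.005,0,-0.002,0,0,0,-1],[0,0,0,0,0,0,-1],[0,0,0,0,0,0,-1]]'; python3 st.py
python3 - <<'E'
from h import *
for k in('scene','side'): snap(k,k+'3')
f=lambda im,x,y,w,h,s:cv2.resize(im[y:y+h,x:x+w],None,fx=s,fy=s,interpolation=cv2.INTER_CUBIC)
a=cv2.imread('pics/scene3.png');b=cv2.imread('pics/side3.png')
cv2.imwrite('pics/m3.png',np.hstack([f(a,220,180,44,50,9),f(b,345,150,44,50,9)]))
E
```

```text
t: 13.58
tcp_pos: [0.5365, -0.1875, 0.155]
orientation: [-0.141, -3.136, -0.001]
force: [-0.1, -0.5, -0.6]
opening: 0.107
t 13.575 tcp [ 0.5365 -0.1875  0.155 ] F [-0.13 -0.46 -0.57] op 9.4 yaw -5.14 tz [-2.3e-03  8.0e-04 -1.0e+00]
```

View pics/m3.png

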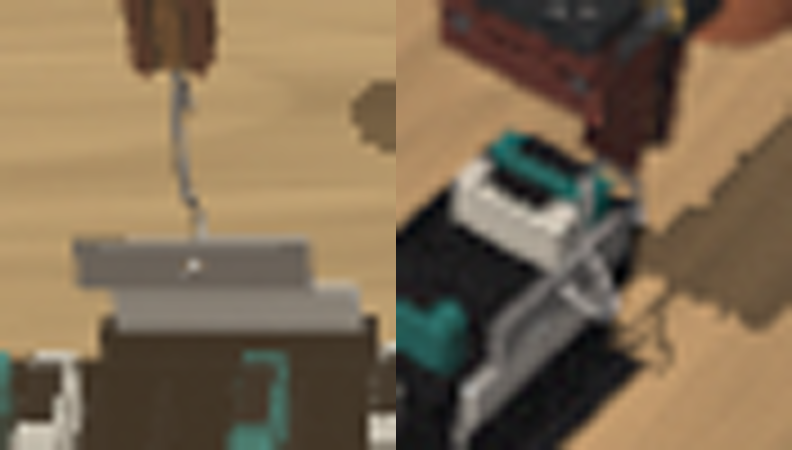

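```bash
python3 -m crank '[[-0.005,0,-0.002,0,0,0,-1],[-0.005,0,-0.002,0,0,0,-1],[0,0,0,0,0,0,-1],[0,0,0,0,0,0,-1]]'; python3 st.py;  python3 -m crank '[[-0.005,0,-0.002,0,0,0,-1],[-0.005,0,-0.001,0,0,0,-1],[0,0,0,0,0,0,-1],[0,0,0,0,0,0,-1]]'; python3 st.py;python3 -m crank '[[-0.005,0,-0.001,0,0,0,-1],[-0.005,0,-0.001,0,0,0,-1],[-0.005,0,-0.001,0,0,0,-1],[0,0,0,0,0,0,-1],[0,0,0,0,0,0,-1]]'; python3 st.py
```

```text
t: 14.18
tcp_pos: [0.5385, -0.1877, 0.1558]
orientation: [-0.141, -3.136, -0.001]
force: [0.8, 0.1, -1.6]
opening: 0.113
t 14.175 tcp [ 0.5385 -0.1877  0.1558] F [ 0.76  0.1  -1.64] op 9.9 yaw -5.14 tz [-2.4e-03  9.0e-04 -1.0e+00]
t: 14.68
tcp_pos: [0.5405, -0.1879, 0.1564]
orientation: [-0.141, -3.136, -0.001]
force: [0.1, 0.4, -0.6]
opening: 0.112
t 14.675 tcp [ 0.5405 -0.1879  0.1564] F [ 0.07  0.41 -0.64] op 9.9 yaw -5.14 tz [-2.4e-03  8.0e-04 -1.0e+00]
t: 15.3
tcp_pos: [0.5435, -0.1881, 0.157]
orientation: [-0.141, -3.136, -0.001]
force: [0.4, -0.3, -0.3]
opening: 0.113
t 15.3 tcp [ 0.5435 -0.1881  0.157 ] F [ 0.4  -0.28 -0.34] op 10.0 yaw -5.15 tz [-2.3e-03  9.0e-04 -1.0e+00]
```

```bash
python3 -m crank '[[-0.005,0,0,0,0,0,-1],[-0.005,0,-0.001,0,0,0,-1],[-0.005,0,0,0,0,0,-1],[0,0,0,0,0,0,-1],[0,0,0,0,0,0,-1]]'; python3 st.py;  python3 -m crank '[[-0.005,0,-0.001,0,0,0,-1],[-0.005,0,0,0,0,0,-1],[0,0,0,0,0,0,-1],[0,0,0,0,0,0,-1]]'; python3 st.py; python3 -m crank '[[0,0,-0.005,0,0,0,-1],[0,0,-0.005,0,0,0,-1],[0,0,-0.005,0,0,0,-1],[0,0,-0.005,0,0,0,-1],[0,0,0,0,0,0,-1],[0,0,0,0,0,0,-1]]'; python3 st.py
```

```text
t: 15.92
tcp_pos: [0.5464, -0.1884, 0.1572]
orientation: [-0.141, -3.136, -0.001]
force: [-0.8, -0.1, 0.1]
opening: 0.109
t 15.925 tcp [ 0.5464 -0.1884  0.1572] F [-0.76 -0.06  0.13] op 9.6 yaw -5.15 tz [-2.4e-03  9.0e-04 -1.0e+00]
t: 16.42
tcp_pos: [0.5485, -0.1886, 0.1574]
orientation: [-0.141, -3.136, -0.001]
force: [-0.1, -0.4, -1.0]
opening: 0.113
t 16.425 tcp [ 0.5485 -0.1886  0.1574] F [-0.05 -0.36 -1.02] op 9.9 yaw -5.14 tz [-2.2e-03  8.0e-04 -1.0e+00]
t: 17.18
tcp_pos: [0.5484, -0.1886, 0.1614]
orientation: [-0.141, -3.136, -0.001]
force: [0.2, -1.0, -1.6]
opening: 0.113
t 17.175 tcp [ 0.5484 -0.1886  0.1614] F [ 0.23 -1.   -1.63] op 9.9 yaw -5.14 tz [-2.4e-03  8.0e-04 -1.0e+00]
```

```bash
for k in 1; do python3 -m crank '[[0,0,-0.01,0,0,0,-1],[0,0,-0.01,0,0,0,-1],[0,0,-0.01,0,0,0,-1],[0,0,0,0,0,0,-1]]'; done; python3 st.py;python3 -m crank '[[0,0,-0.01,0,0,0,-1],[0,0,-0.01,0,0,0,-1],[0,0,-0.01,0,0,0,-1],[0,0,0,0,0,0,-1]]'; python3 st.py
```

```text
t: 17.68
tcp_pos: [0.5486, -0.1886, 0.1677]
orientation: [-0.141, -3.137, -0.001]
force: [0.1, 0.7, -1.5]
opening: 0.11
t 17.675 tcp [ 0.5486 -0.1886  0.1677] F [ 0.09  0.73 -1.45] op 9.7 yaw -5.14 tz [-1.8e-03  7.0e-04 -1.0e+00]
t: 18.18
tcp_pos: [0.5487, -0.1887, 0.1737]
orientation: [-0.141, -3.137, -0.001]
force: [-0.9, -0.3, -1.0]
opening: 0.109
t 18.175 tcp [ 0.5487 -0.1887  0.1737] F [-0.85 -0.27 -0.97] op 9.6 yaw -5.14 tz [-1.8e-03  6.0e-04 -1.0e+00]
```

Lifting with about 1 N carried. I'll check before going on.

```bash
python3 -m crank '[[0,0,-0.015,0,0,0,-1],[0,0,-0.015,0,0,0,-1],[0,0,-0.015,0,0,0,-1],[0,0,-0.015,0,0,0,-1],[0,0,0,0,0,0,-1]]';python3 st.py; python3 -m crank '[[0,0,-0.02,0,0,0,-1],[0,0,-0.02,0,0,0,-1],[0,0,-0.02,0,0,0,-1],[0,0,-0.02,0,0,0,-1],[0,0,0,0,0,0,-1]]'; python3 st.py
python3 - <<'E'
from h import *
for k in('scene','side'): snap(k,k+'4')
f=lambda im,x,y,w,h,s:cv2.resize(im[y:y+h,x:x+w],None,fx=s,fy=s,interpolation=cv2.INTER_CUBIC)
a=cv2.imread('pics/scene4.png');b=cv2.imread('pics/side4.png')
cv2.imwrite('pics/m4.png',np.hstack([f(a,210,150,65,70,6),f(b,330,140,65,70,6)]))
E
```

```text
t: 18.8
tcp_pos: [0.5487, -0.1887, 0.1858]
orientation: [-0.141, -3.137, -0.001]
force: [-0.5, -0.7, -0.9]
opening: 0.112
t 18.8 tcp [ 0.5487 -0.1887  0.1858] F [-0.46 -0.72 -0.86] op 9.8 yaw -5.15 tz [-1.7e-03  7.0e-04 -1.0e+00]
t: 19.42
tcp_pos: [0.5488, -0.1887, 0.2019]
orientation: [-0.141, -3.137, -0.001]
force: [-0.3, 0.7, -1.6]
opening: 0.108
t 19.425 tcp [ 0.5488 -0.1887  0.2019] F [-0.26  0.67 -1.62] op 9.5 yaw -5.14 tz [-1.5e-03  6.0e-04 -1.0e+00]
```

View pics/m4.png

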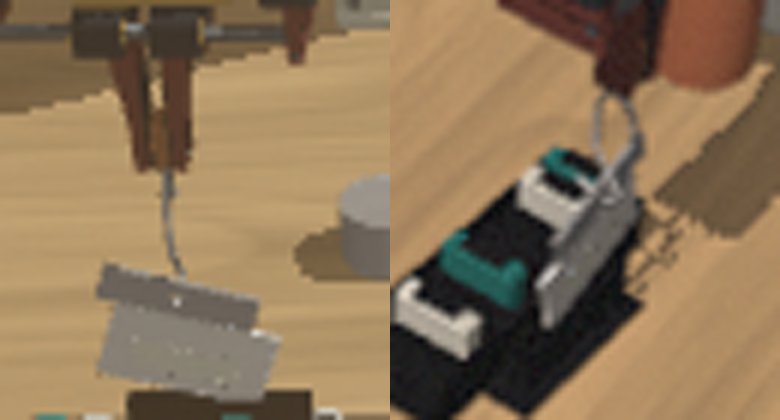

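```bash
python3 -m crank '[[0,0,-0.03,0,0,0,-1],[0,0,-0.055,0,0,0,-1],[0,0,-0.07,0,0,0,-1],[0,0,-0.07,0,0,0,-1],[0,0,-0.07,0,0,0,-1],[0,0,-0.07,0,0,0,-1],[0,0,-0.05,0,0,0,-1],[0,0,-0.025,0,0,0,-1]]' && python3 -m crank '[[0,0.03,0,0,0,0,-1],[0,0.06,0,0,0,0,-1],[0,0.09,0,0,0,0,-1],[0,0.09,0,0,0,0,-1],[0,0.09,0,0,0,0,-1],[0,0.09,0,0,0,0,-1],[0,0.09,0,0,0,0,-1],[0,0.09,0,0,0,0,-1]]' && python3 -m crank '[[0,0.09,0,0,0,0,-1],[0,0.09,0,0,0,0,-1],[0,0.09,0,0,0,0,-1],[0,0.09,0,0,0,0,-1],[0,0.09,0,0,0,0,-1],[0,0.09,0,0,0,0,-1],[0,0.09,0,0,0,0,-1],[0,0.09,0,0,0,0,-1]]' && python3 -m crank '[[0,0.09,0,0,0,0,-1],[0,0.09,0,0,0,0,-1],[0,0.09,0,0,0,0,-1],[0,0.09,0,0,0,0,-1],[0,0.09,0,0,0,0,-1],[0,0.09,0,0,0,0,-1],[0,0.06,0,0,0,0,-1],[0,0.03,0,0,0,0,-1]]'; python3 -m crank '[[0,0,0,0,0,0.08,-1],[0,0,0,0,0,0.11,-1],[0,0,0,0,0,0.12,-1],[0,0,0,0,0,0.08,-1],[0,0,0,0,0,0.02,-1],[0,0,0,0,0,0,-1],[0,0,0,0,0,0,-1]]'; python3 st.py '(.582,.2142,.29)'
```

```text
t: 20.52
tcp_pos: [0.5489, -0.1888, 0.2902]
orientation: [-0.141, -3.137, -0.001]
force: [-0.4, -0.9, -1.8]
opening: 0.112
t: 21.52
tcp_pos: [0.5602, -0.0619, 0.2895]
orientation: [-0.141, -3.136, -0.001]
force: [-0.2, -0.1, -2.1]
opening: 0.113
t: 22.52
tcp_pos: [0.5731, 0.0814, 0.2896]
orientation: [-0.141, -3.136, -0.001]
force: [0.8, 0.8, -1.6]
opening: 0.108
t: 23.52
tcp_pos: [0.5843, 0.2065, 0.2896]
orientation: [-0.14, -3.136, -0.001]
force: [-0.5, 0.0, -1.9]
opening: 0.107
t: 24.4
tcp_pos: [0.5843, 0.2056, 0.2897]
orientation: [-0.475, -3.103, -0.001]
force: [-0.5, -0.2, -0.8]
opening: 0.108
t 24.4 tcp [0.5843 0.2056 0.2897] F [-0.52 -0.19 -0.81] op 9.5 yaw -17.42 tz [-2.3e-03  7.0e-04 -1.0e+00]
units [ 0.0238  0.0375 -0.0016]
```

```bash
python3 -m crank '[[0.012,0.018,0.03,0,0,0,-1],[0.012,0.019,0.05,0,0,0,-1],[0,0,0.06,0,0,0,-1],[0,0,0.06,0,0,0,-1],[0,0,0.04,0,0,0,-1],[0,0,0.018,0,0,0,-1],[0,0,0,0,0,0,-1],[0,0,0,0,0,0,-1]]' ; python3 st.py '(.5153,.2352,.238)'
python3 - <<'E'
from h import *
for k in('scene','side'): snap(k,k+'5')
f=lambda im,x,y,w,h,s:cv2.resize(im[y:y+h,x:x+w],None,fx=s,fy=s,interpolation=cv2.INTER_CUBIC)
a=cv2.imread('pics/scene5.png');b=cv2.imread('pics/side5.png')
cv2.imwrite('pics/m5.png',np.hstack([f(a,315,130,100,100,4),f(b,240,200,100,100,4)]))
E
```

```text
t: 25.4
tcp_pos: [0.5821, 0.2143, 0.2386]
orientation: [-0.476, -3.104, -0.001]
force: [0.5, 0.4, -1.9]
opening: 0.112
t 25.4 tcp [0.5821 0.2143 0.2386] F [ 0.54  0.44 -1.91] op 9.9 yaw -17.45 tz [-0.0014  0.0011 -1.    ]
units [ 0.3501 -0.0005  0.0034]
```

View pics/m5.png

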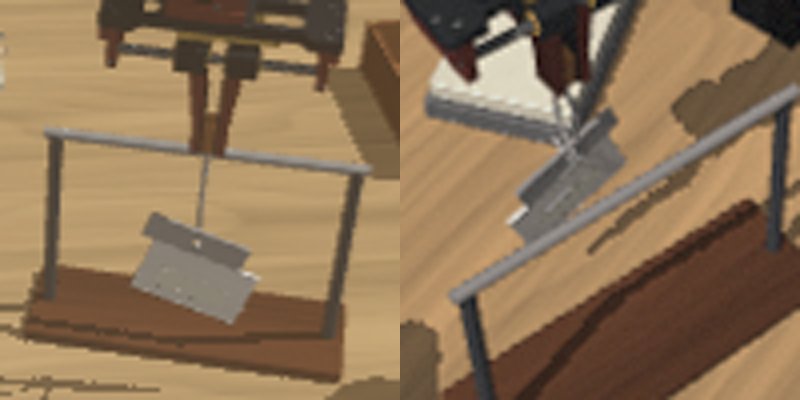

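```bash
python3 -m crank '[[0.02,0,0,0,0,0,-1],[0.04,0,0,0,0,0,-1],[0.05,0,0,0,0,0,-1],[0.05,0,0,0,0,0,-1],[0.04,0,0,0,0,0,-1],[0.02,0,0,0,0,0,-1],[0,0,0,0,0,0,-1],[0,0,0,0,0,0,-1]]'; python3 st.py; python3 -m crank '[[0.02,0,0,0,0,0,-1],[0.03,0,0,0,0,0,-1],[0.03,0,0,0,0,0,-1],[0.03,0,0,0,0,0,-1],[0.02,0,0,0,0,0,-1],[0,0,0,0,0,0,-1],[0,0,0,0,0,0,-1],[0,0,0,0,0,0,-1]]'; python3 st.py '(.5153,.2352,.2088)'
```

```text
t: 26.5
tcp_pos: [0.5401, 0.2274, 0.2383]
orientation: [-0.476, -3.103, -0.001]
force: [-0.6, 0.1, -1.8]
opening: 0.112
t 26.5 tcp [0.5401 0.2274 0.2383] F [-0.63  0.13 -1.83] op 9.9 yaw -17.45 tz [-1.9e-03  9.0e-04 -1.0e+00]
t: 27.5
tcp_pos: [0.5152, 0.2352, 0.2383]
orientation: [-0.476, -3.103, -0.001]
force: [-0.2, 1.1, -1.3]
opening: 0.109
t 27.5 tcp [0.5152 0.2352 0.2383] F [-0.24  1.11 -1.34] op 9.6 yaw -17.45 tz [-2.1e-03  8.0e-04 -1.0e+00]
units [-8.000e-04  1.000e-04  1.473e-01]
```

Lower 28 mm gently, then in small steps until the load transfers.

```bash
python3 -m crank '[[0,0,0.02,0,0,0,-1],[0,0,0.03,0,0,0,-1],[0,0,0.03,0,0,0,-1],[0,0,0.03,0,0,0,-1],[0,0,0.02,0,0,0,-1],[0,0,0.01,0,0,0,-1],[0,0,0,0,0,0,-1],[0,0,0,0,0,0,-1]]'; python3 st.py; python3 -m crank '[[0,0,0.003,0,0,0,-1],[0,0,0.0035,0,0,0,-1],[0,0,0,0,0,0,-1],[0,0,0,0,0,0,-1]]'; python3 st.py
```

```text
t: 28.5
tcp_pos: [0.5151, 0.2353, 0.2105]
orientation: [-0.476, -3.103, -0.001]
force: [0.4, -0.3, -1.0]
opening: 0.111
t 28.5 tcp [0.5151 0.2353 0.2105] F [ 0.38 -0.34 -0.96] op 9.8 yaw -17.44 tz [-0.0019  0.001  -1.    ]
t: 29.0
tcp_pos: [0.5149, 0.2353, 0.209]
orientation: [-0.476, -3.103, -0.001]
force: [0.8, 0.3, -0.7]
opening: 0.112
t 29.0 tcp [0.5149 0.2353 0.209 ] F [ 0.83  0.28 -0.69] op 9.9 yaw -17.44 tz [-2.3e-03  8.0e-04 -1.0e+00]
```

```bash
python3 -m crank '[[0,0,0.002,0,0,0,-1],[0,0,0,0,0,0,-1],[0,0,0,0,0,0,-1]]'; python3 st.py; python3 -m crank '[[0,0,0.002,0,0,0,-1],[0,0,0,0,0,0,-1],[0,0,0,0,0,0,-1]]'; python3 st.py;  python3 -m crank '[[0,0,0,0,0,0,-1],[0,0,0,0,0,0,-1]]' 5;python3 st.py
```

```text
t: 29.38
tcp_pos: [0.515, 0.2353, 0.2087]
orientation: [-0.476, -3.103, -0.001]
force: [0.0, -0.3, -0.7]
opening: 0.114
t 29.375 tcp [0.515  0.2353 0.2087] F [ 0.03 -0.33 -0.65] op 10.1 yaw -17.44 tz [-2.1e-03  9.0e-04 -1.0e+00]
t: 29.75
tcp_pos: [0.5151, 0.2353, 0.2084]
orientation: [-0.476, -3.103, -0.001]
force: [-0.6, 0.1, 2.2]
opening: 0.107
t 29.75 tcp [0.5151 0.2353 0.2084] F [-0.61  0.06  2.17] op 9.4 yaw -17.44 tz [-0.0018  0.001  -1.    ]
t: 30.0
tcp_pos: [0.5152, 0.2353, 0.2084]
orientation: [-0.476, -3.103, -0.001]
force: [-0.6, -0.7, 2.8]
opening: 0.117
t 30.0 tcp [0.5152 0.2353 0.2084] F [-0.64 -0.72  2.85] op 10.3 yaw -17.45 tz [-1.7e-03  9.0e-04 -1.0e+00]
```

```bash
python3 -m crank '[[0,0,0,0,0,0,-0.7],[0,0,0,0,0,0,-0.6],[0,0,0,0,0,0,-0.5],[0,0,0,0,0,0,-0.2],[0,0,0,0,0,0,0],[0,0,0,0,0,0,0]]'; python3 -m crank '[[0,0,-0.03,0,0,0,0],[0,0,-0.08,0,0,0,0],[0,0,-0.15,0,0,0,0],[0,0,-0.15,0,0,0,0],[0,0,-0.1,0,0,0,0],[0,0,0,0,0,0,0],[0,0,0,0,0,0,0],[0,0,0,0,0,0,0]]';python3 st.py
python3 - <<'E'
from h import *
ims=[manip.capture('scene')]
for i in range(10): ims.append(manip.capture('scene'))
print([int(cv2.absdiff(ims[0],i)[150:240,315:420].max()) for i in ims])
snap('scene','scene6');snap('side','side6')
f=lambda im,x,y,w,h,s:cv2.resize(im[y:y+h,x:x+w],None,fx=s,fy=s,interpolation=cv2.INTER_CUBIC)
a=cv2.imread('pics/scene6.png');b=cv2.imread('pics/side6.png')
cv2.imwrite('pics/m6.png',np.hstack([f(a,315,130,100,100,4),f(b,240,220,100,100,4)]))
E
```

```text
t: 30.75
tcp_pos: [0.5149, 0.2353, 0.2082]
orientation: [-0.476, -3.103, -0.001]
force: [-0.6, 0.6, -0.5]
opening: 0.494
t: 31.75
tcp_pos: [0.5146, 0.2349, 0.3092]
orientation: [-0.476, -3.101, 0.001]
force: [-0.6, 0.6, -0.7]
opening: 0.498
t 31.75 tcp [0.5146 0.2349 0.3092] F [-0.57  0.59 -0.67] op 43.9 yaw -17.45 tz [-3.9e-03  1.0e-04 -1.0e+00]
[0, 2, 2, 4, 4, 4, 4, 4, 4, 4, 4]
```

View pics/m6.png

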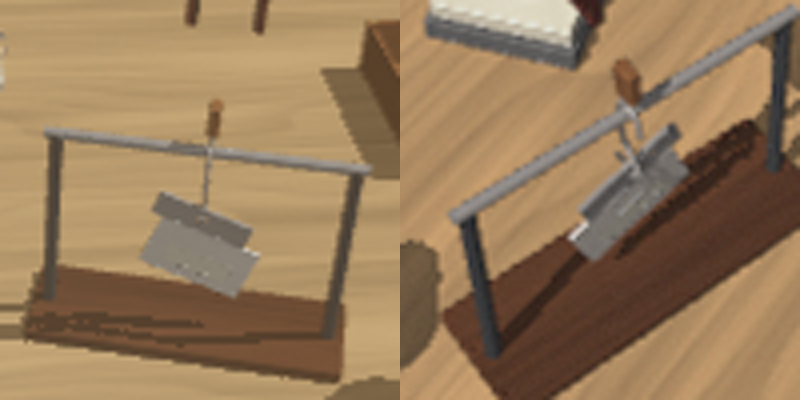

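The hook hangs on the bar with the plate on it, clear of the stand and almost motionless. I'll let it settle for one more second and then hand in.

```bash
python3 -m crank '[[0,0,0,0,0,0,0],[0,0,0,0,0,0,0],[0,0,0,0,0,0,0],[0,0,0,0,0,0,0],[0,0,0,0,0,0,0],[0,0,0,0,0,0,0],[0,0,0,0,0,0,0],[0,0,0,0,0,0,0]]'; python3 - <<'E'
from h import *
a=manip.capture('side');[manip.capture('scene') for _ in range(8)];b=manip.capture('side')
print(cv2.absdiff(a,b)[220:320,240:340].max()); print(manip.job_done(), manip.read_state()['t'])
E
```

```text
t: 33.4
tcp_pos: [0.5152, 0.2352, 0.3102]
orientation: [-0.476, -3.103, -0.001]
force: [0.4, -0.3, -0.6]
opening: 0.503
13
the job is handed in; nothing more can be done
the job is handed in; nothing more can be done
```

The plate now hangs from the S-hook on the rail, about 6 mm from its middle, and the job is handed in. The clock stood at 33.4 s just before hand-in; the limit is 72 s.

- **Hooking:** I gripped the hook by its tab and fed its tip through the strip's hole while the plate stood in its pocket. The wrist force sensor never read more than about 2 N in any reading while hooking and drawing the plate up. That sensor is noisy by about 0.5 N.
- **Drawing out and hanging:** I drew the plate straight up with roughly 1–2 N showing. I carried it round the rail stand, set the hook on the bar and released it. The gripper was never near the plate.
- **Last checks:** In the scene and side pictures the hook is over the bar with the plate on it, between the posts and clear of the stand. It hangs tilted by about 20°, because the hole sits about 14 mm off the plate's centre. Scene frames over half a second were almost identical (4 of 255 grey levels at most). A later pair of side frames differed by up to 13, so a very slight sway may have remained.
- **Not checked:** I did not compare the bystanders' or the lamp switch's positions with the start. Nothing I did came near them.
- **A disagreement:** Taking the pocket's underside to be on the board puts the hole at 66 mm, but the camera fit gave 72–74 mm. I used 72 mm and the tip went in without resistance.

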